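# Press an inspection mark into a lamp base

### The job

Take the red-handled marking punch out of its blue holder, stand it upright and square inside the black ring on the lamp base in the grey fixture, press straight down with a steady 12 N or so for a full second and a half (under 9 N leaves no mark, over 20 N spoils the lamp), and lift it straight off without dragging it. Then put the punch back in its holder, fully down, and let go. Do not disturb the spare lamp, the scrap pot or the screwdriver.

Things in the scene. Friction and masses are not known exactly. Their poses are not given: they have to be found in the camera images.
- punch_grip (a point): Centre of the handle of the marking punch, on its axis, 78 mm above the punch's lower face. The punch is loose, round about its z axis (up) and stands in its holder at the start: steel spigot 16 mm in diameter from the lower face up to 42 mm, its last 9 mm tapering to the flat 10 mm face; brass collar 36 mm in diameter from 42 to 48 mm; red round handle 22 mm in diameter from 48 to 107 mm. About 0.2 kg (varies).
- punch_tip (a point): Centre of the punch's flat lower face, 10 mm in diameter, 78 mm straight below punch_grip; z is the punch's axis, up.
- punch: The whole marking punch; its origin is the same point as punch_tip.
- holder: Blue block 80 x 80 x 50 mm fixed to the bench, origin at the centre of its underside, z up. A round hole 21 mm in diameter with a 2 mm chamfer goes straight down through its centre. With the punch fully down, the collar rests on the block's top (50 mm up) and the punch's lower face is 8 mm above the bench.
- fixture: Marking fixture fixed to the bench: dark base 130 x 110 x 12 mm, grey round nest 86 mm in diameter on it up to 30 mm, small knobs and pins near its corners up to 44 mm; origin at the centre of the underside, z up, x towards the ring. Over the nest lies the lamp base, a flat aluminium disc 68 mm in diameter, 13 mm thick, with a white rim, on a seat of hand-set height and a springy cushion.
- mark (a point): On the fixture, the centre of the black ring (outside 23 mm, inside 18 mm in diameter) printed on the lamp base's flat level top, 14 mm from the lamp base's centre. True sideways; in height it is a fixed point of the fixture 45 mm above the bench, and the lamp's face lies anywhere from 0 to 20 mm above it (the seat's height is set by hand and is not measured). Pressed, the lamp base sinks straight down on its cushion by about 1 mm for each 6 N, 5 mm at most.
- spare_lamp: Loose spare lamp, a white disc 60 mm in diameter, 9 mm thick, with a yellow middle; origin at the centre of its underside. Leave alone.
- scrap_pot: Loose white ceramic pot 64 mm in diameter, 55 mm tall; origin at the centre of its underside. Leave alone.
- driver: Loose screwdriver lying on the bench beyond the work. Leave alone.
Not all that is in view belongs to the job. Several things look just like the holder: the one meant starts farthest from the robot's base.

How it is judged:
By the outcome, as a careful person would: the job done as asked, in the order asked, and still so for the second after the job is handed in, with the robot touching nothing.
It also fails if it takes over 64 s, if anything falls off the work surface, if the arm or the gripper's body presses on something with over 40 N, if the wrist force passes 120 N, or if a joint passes its speed limit or range.

### The arm

A 6-joint arm with a two-finger parallel gripper is mounted at the origin on the work surface. World frame = base frame: x ahead of the robot, y to its left, z up, the work surface at z = 0. Lengths are in m, angles in rad, forces in N, time in s.
With the tool pointing down it reaches from about 0.375 to 0.9 m from the base axis. Payload 3.1 kg.
Tool frame: the origin (TCP) lies on the centre line of the jaws, within the pads' length; the fingertips stand robot.tip_reach ahead of it and the grasp point (between the pads) lies 8 mm behind it (robot.tip_reach is the distance from the TCP to the fingertips, in m); z points along the fingers, y is the line along which they close (so a half turn about z gives the same grasp; the last joint's range is limited). The gripper opens to 87 mm and grips with 3 to 60 N. Pads are 19 mm wide; open, the fingers measure 117 mm over their backs; the gripper's body (75 mm by 190 mm) begins 51 mm behind the grasp point.
Start: joints at [1.103, 0.527, 1.433, -0, 1.181, -0.178], TCP at [0.179, 0.599, 0.234] pointing down, gripper open.
Joint ranges: [-3.08, 3.08], [-0.75, 2.2], [0.22, 2.44], [-1.43, 4.57], [0, 2.65], [-2.85, 2.85]. Speed limits (rad/s): [2.79, 2.79, 3.14, 3.14, 3.14, 3.14].

### API

Orientations are given as a unit quaternion [x, y, z, w].
In Python, from rig import robot gives the robot as it stands.
- The arm moves only by the tool jog_arm, never from a script. Its argument "motion" is one flat list of numbers, 7 for each row, row after row: the shift along the tool's x, y, z scaled (see below), then the turn, a rotation vector about the tool's x, y, z scaled (see below), then the gripper's target within -1 to 1 (shut at 1, half-way at 0, fully open at -1). In form: [x, y, z, rx, ry, rz, hand, x, y, z, rx, ry, rz, hand, ...]. A call has 1 to 12 rows; each row shifts and turns the commanded pose from where the row before left it, along the tool's axes as they then stand; what a row does not reach is not made up. The controller multiplies each number of a shift by 4 cm and each number of a turn by 4 degrees. A row lasts 1/8 s, in which the tool goes at most 62.5 mm and 10.7 degrees, less where a joint would pass 70% of its speed; a pose out of reach is approached as far as the arm can. A call with a number of a shift or a turn outside -1 to 1 is refused whole. A call with a gripper value outside its range is refused whole. The fingers move at their own pace and stop on an object; "grip_force" is the grip in N (left out, the last holds). Time passes only in rows, so rows that do not move let the fingers close. It gives the time, the measured TCP pose, the force, the opening and the grip force at its end, in the units of the state.
- robot.get_obs(): the state, without advancing time (a new reading comes with each control period).
- robot.camera(name): name is "scene" or "top"; returns the picture (420x560x3 uint8, blue, green, red); there is no depth.
- robot.calibration(name): a dict with "fx", "fy", "cx", "cy" (pixels), "R" (3x3) and "t" (3): a world point X has camera coordinates R X + t. Camera axes: x right, y down, z forward; pixel columns grow to the right and rows downward; lengths in m; the calibration is good to about 2 mm. A picture is of the moment at which its call begins. calibration takes no time and is no camera call.
- robot.hand_in(): hands the job in; it is judged then, once.
The state is a dict: "time": time; "q": joint angles; "joint_velocities": joint speeds; "joint_torque": joint torques, N m; "position": TCP position; "tool_rot": TCP orientation; "ft_force": force on the tool from outside, world axes, zero at the start; "moment": the same for the moment, N m; "grip_width": finger opening in m; "grip_force": force on a finger pad.
Only numpy, scipy, OpenCV 4.12 (cv2) and the standard library are available. Lean on these libraries where they do the work, as an engineer would, in place of code of your own. Each camera call takes 0.05 s, during which the arm holds its last target. There are 200 camera calls.

## Working session

There is one attempt and no reset: what is moved stays moved. The work goes in short steps, Python scripts to look and compute and a tool call to move; the robot and the scene stay as the last step left them, time stands still between calls to the robot, and variables do not carry over. Pictures are saved under pics/ and viewed, at most 10 in all, crops included, and the job is handed in when it is done.

Besides the shell and the picture viewer there is one more tool, called as name(argument=value, ...) on one line, values as JSON. jog_arm: Moves the arm, as the interface text tells. Shifts and turns lie within -1 to 1; 1 stands for 4 cm of shift or 4 degrees of turn. Its arguments: {"type":"object","properties":{"motion":{"type":"array","items":{"type":"number"}},"grip_force":{"type":"number"}},"required":["motion"]}

```bash
mkdir -p pics; python3 - <<'E'
from rig import robot
import cv2,numpy as np
for n in("scene","top"):
    im=robot.camera(n);cv2.imwrite(f"pics/{n}0.png",im)
    c=robot.calibration(n);print(n,{k:np.round(v,4).tolist() for k,v in c.items()})
print(robot.get_obs(),robot.tip_reach)
E
```

```text
scene {'fx': 437.8572, 'fy': 437.8572, 'cx': 275.2037, 'cy': 208.5255, 'R': [[0.761, 0.6487, 0.0033], [0.4449, -0.5181, -0.7305], [-0.4722, 0.5574, -0.6829]], 't': [-0.458, -0.1687, 1.1739]}
top {'fx': 413.9583, 'fy': 413.9583, 'cx': 281.2228, 'cy': 210.0731, 'R': [[0.0023, -1.0, -0.009], [-0.9848, -0.0007, -0.174], [0.1739, 0.0093, -0.9847]], 't': [0.0318, 0.6151, 0.8673]}
{'time': 0.1, 'q': array([ 1.10251699e+00,  5.28401908e-01,  1.43378473e+00, -3.58951695e-05,
        1.18139180e+00, -1.78532359e-01]), 'joint_velocities': array([-0.00121458, -0.00267323, -0.00271052, -0.00085325, -0.00206983,
       -0.00028452]), 'joint_torque': array([-3.66464310e-04, -4.40985739e+01, -1.77151376e+01,  6.34727580e-02,
        5.34591218e-02, -5.55180043e-05]), 'position': array([0.17827365, 0.59836298, 0.23264847]), 'tool_rot': array([ 1.44360414e-01,  9.89524676e-01, -9.46694069e-04, -2.99802188e-04]), 'ft_force': array([0.48288252, 0.08042044, 0.1981914 ]), 'moment': array([-0.03309347, -0.02311578, -0.02551297]), 'grip_force': 0.0, 'grip_width': 0.0872313281939301} 0.011
```

View pics/scene0.png

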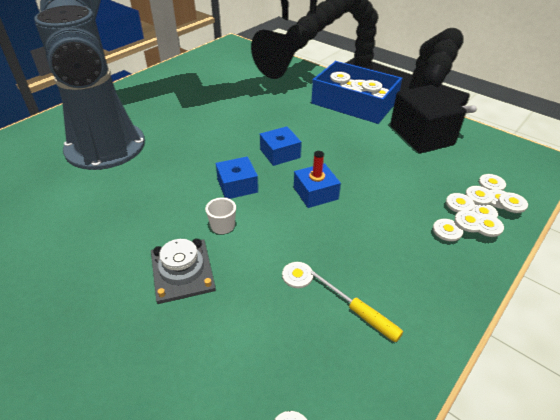

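View pics/top0.png

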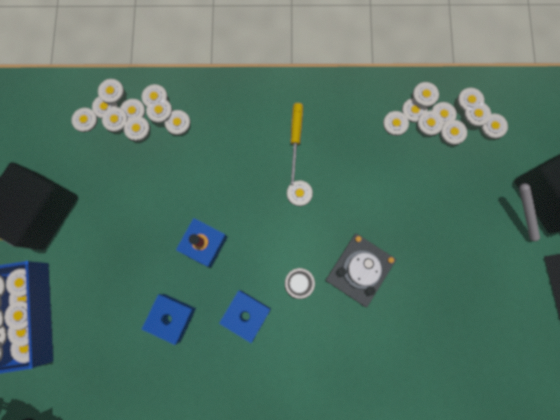

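The scene view shows the punch's red handle at (318,165) in a blue block, with look-alike blocks at (237,176) and (280,145). The fixture is at (182,265) and the pot at (221,216).

In the top view, the holder candidates are (201,243) with the punch in it, (167,319) and (245,315). The first is farthest from the base, so I choose it. The ring is at about (368,264). I'll check both with crops.

```bash
cat > h.py <<'E'
from rig import robot
import cv2,numpy as np
from scipy.spatial.transform import Rotation as Ro
def ray(n,p):
    c=robot.calibration(n);R=np.array(c['R']);t=np.array(c['t'])
    return -R.T@t, R.T@np.array([(p[0]-c['cx'])/c['fx'],(p[1]-c['cy'])/c['fy'],1])
def plane(n,p,z):
    o,d=ray(n,p);return o+d*(z-o[2])/d[2]
def tri(pa,pb):
    (o1,d1),(o2,d2)=ray("scene",pa),ray("top",pb)
    s=np.linalg.lstsq(np.c_[d1,-d2],o2-o1,rcond=None)[0];a,b=o1+d1*s[0],o2+d2*s[1]
    return (a+b)/2,np.linalg.norm(a-b)
def proj(n,X):
    c=robot.calibration(n);v=np.array(c['R'])@X+c['t'];return v[:2]/v[2]*[c['fx'],c['fy']]+[c['cx'],c['cy']]
E
python3 - <<'E'
from h import *
s=cv2.imread("pics/scene0.png");t=cv2.imread("pics/top0.png")
for n,im in(("scene",s),("top",t)):
    hsv=cv2.cvtColor(im,cv2.COLOR_BGR2HSV)
    m=cv2.inRange(hsv,(105,150,50),(130,255,255))
    for c in cv2.findContours(m,0,2)[0]:
        if cv2.contourArea(c)>300:
            r=cv2.minAreaRect(c); P=plane(n,r[0],.05); print(n,"blue",np.round(r[0],1),cv2.contourArea(c),np.round(P,4),np.hypot(*P[:2]))
    m=cv2.inRange(hsv,(0,150,60),(8,255,255))|cv2.inRange(hsv,(172,150,60),(180,255,255))
    for c in cv2.findContours(m,0,2)[0]:
        if cv2.contourArea(c)>15: print(n,"red",cv2.boundingRect(c),cv2.minAreaRect(c))
a=[cv2.resize(s[140:210,285:355],None,fx=4,fy=4,interpolation=3),cv2.resize(s[225:295,145:215],None,fx=4,fy=4,interpolation=3)]
b=[cv2.resize(t[210:280,165:235],None,fx=4,fy=4,interpolation=3),cv2.resize(t[230:300,330:400],None,fx=4,fy=4,interpolation=3)]
cv2.imwrite("pics/crop.png",np.vstack([np.hstack(a),np.hstack(b)]))
E
```

```text
scene blue [316.9 184.6] 1181.0 [0.5622 0.1902 0.05  ] 0.5934540348651285
scene blue [237.4 177.1] 1257.0 [0.4089 0.0933 0.05  ] 0.419367706823718
scene blue [280.5 145.2] 1100.5 [0.4023 0.2543 0.05  ] 0.4759691450956135
scene blue [47.5 97.3] 410.0 [-0.2607 -0.0007  0.05  ] 0.2607130826193988
scene blue [354.4  90.3] 3696.5 [0.3874 0.6132 0.05  ] 0.7253406086418401
scene blue [14.5 87. ] 1123.0 [-0.3925 -0.0331  0.05  ] 0.3938590537665531
scene blue [117.7  21.8] 1650.5 [-0.6039  0.4768  0.05  ] 0.7694236362785397
scene blue [22.1 37.8] 1884.0 [-0.7316  0.1609  0.05  ] 0.7491254375003077
scene red (313, 156, 10, 21) ((317.5552978515625, 166.1703643798828), (8.447914123535156, 19.955699920654297), 3.814074993133545)
top blue [167.9 318.6] 1488.0 [0.3795 0.2749 0.05  ] 0.4686276549319708
top blue [244.6 316. ] 1375.5 [0.3855 0.1106 0.05  ] 0.4010240990964315
top blue [ 18.5 316.5] 576.5 [0.3829 0.5973 0.05  ] 0.7094591766514582
top blue [201.2 242.5] 1293.0 [0.5429 0.2095 0.05  ] 0.581919620249685
```

View pics/crop.png

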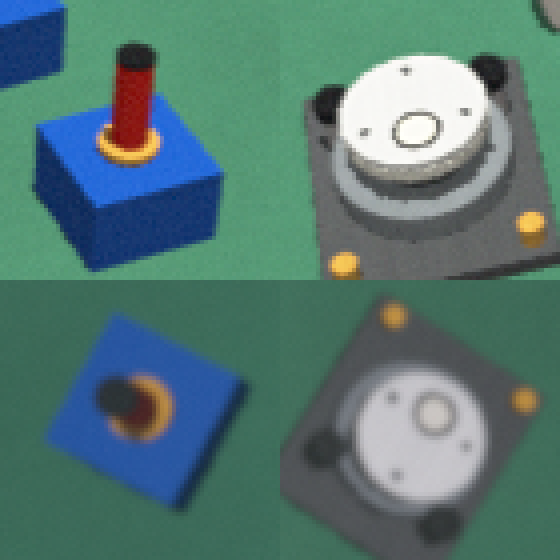

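```bash
python3 - <<'E'
from h import *
k=.375
for n,a,b,z in(("cap",(319,152.7),(194.6,239.2),.117),("collar",(317.2,175.7),(200,241.5),.056),("ring",(179.5,257.5),(368.5,263.2),.05),("lampc",(136/4+145,0),(0,0),0)):
    a=np.array(a)-k;b=np.array(b)-k
    if n=="lampc":break
    P,e=tri(a,b);print(n,P.round(4),e.round(4),"scene@z",plane("scene",a,z).round(4),"top@z",plane("top",b,z).round(4))
s=cv2.imread("pics/scene0.png");t=cv2.imread("pics/top0.png")
# collar by orange mask + ring via contour of bright blob inside ring
for n,im,(x,y) in(("scene",s,(179,257)),("top",t,(368,263))):
    g=cv2.resize(cv2.cvtColor(im,6)[y-30:y+31,x-30:x+31],None,fx=8,fy=8,interpolation=2)
    m=cv2.adaptiveThreshold(g,255,0,0,81,8)
    for c in cv2.findContours(m,cv2.RETR_LIST,1)[0]:
        if len(c)>20:
            e=cv2.fitEllipse(c);p=(np.array(e[0])+.5)/8-.5+[x-30,y-30]
            if abs(p-[x,y]).max()<2.5 and e[1][1]<150: print(n,p.round(2),np.array(e[1])/8,plane(n,p,.055).round(4))
    hsv=cv2.cvtColor(im,40);m=cv2.inRange(hsv,(8,100,110),(24,255,255))
    x,y=(317,175) if n=="scene" else(200,241)
    q=m*0;q[y-14:y+15,x-14:x+15]=m[y-14:y+15,x-14:x+15]
    h=cv2.convexHull(cv2.findNonZero(q));e=cv2.fitEllipse(h);print(n,"collar",e,plane(n,e[0],.056).round(4))
E
```

```text
cap [0.5445 0.2108 0.1184] 0.0021 scene@z [0.544  0.2135 0.117 ] top@z [0.5439 0.2104 0.117 ]
collar [0.5454 0.2121 0.0544] 0.0 scene@z [0.5465 0.2104 0.056 ] top@z [0.5453 0.2118 0.056 ]
ring [ 0.4988 -0.1548  0.0594] 0.0011 scene@z [ 0.492 -0.15   0.05 ] top@z [ 0.499  -0.1571  0.05  ]
scene [178.68 256.99] [6.37354612 9.35760403] [ 0.495  -0.1527  0.055 ]
scene [178.68 256.96] [10.10014057 13.75051498] [ 0.4949 -0.1527  0.055 ]
scene collar ((316.8189697265625, 175.28057861328125), (10.330556869506836, 14.487834930419922), 92.8792953491211) [0.5464 0.2105 0.056 ]
top [368.17 263.12] [6.88484335 7.13881254] [ 0.4981 -0.1562  0.055 ]
top [368.06 263.34] [11.61976242 12.60385704] [ 0.4976 -0.156   0.055 ]
top collar ((199.91732788085938, 241.5880126953125), (13.365606307983398, 14.30528736114502), 74.75040435791016) [0.5443 0.2111 0.056 ]
```

jog_arm(motion=[-0.9,-0.5,0,0,0,0,-1,-0.97,-0.56,0,0,0,0,-1,-0.97,-0.56,0,0,0,0,-1,-0.97,-0.56,0,0,0,0,-1,-0.97,-0.56,0,0,0,0,-1,-0.97,-0.56,0,0,0,0,-1,-0.97,-0.56,0,0,0,0,-1,-0.97,-0.56,0,0,0,0,-1,-0.97,-0.56,0,0,0,0,-1,-0.97,-0.56,0,0,0,0,-1,-0.97,-0.56,0,0,0,0,-1,-0.97,-0.56,0,0,0,0,-1], grip_force=30)

```text
time: 1.6
position: [0.5465, 0.2101, 0.2331]
tool_rot: [0.144, 0.99, -0.0, -0.0]
ft_force: [0.4, -0.2, -0.1]
grip_width: 0.087
grip_force: 0.0
```

jog_arm(motion=[0,0,0,0,0,0,-1,0,0,0,0,0,0,-1])

```text
time: 1.85
position: [0.5451, 0.2114, 0.233]
tool_rot: [0.145, 0.989, -0.0, -0.001]
ft_force: [0.1, -0.2, -0.4]
grip_width: 0.0872
grip_force: 0.0
```

```bash
cat >> h.py <<'E'
def go(x,y,z):
    o=robot.get_obs();R=Ro.from_quat(o['tool_rot']);M=R.as_matrix()
    d=M.T@(np.array([x,y,z])-o['position'])
    tilt=np.cross(M[:,2],[0,0,-1]) # world rotvec to level
    print("t",round(o['time'],2),"pos",o['position'].round(4),"shift units",(d/.04).round(3),"level turn units",(np.degrees(M.T@tilt)/4).round(3))
    print("F",o['ft_force'].round(2),"M",o['moment'].round(3),"w",round(o['grip_width'],4),"gf",round(o['grip_force'],1),"q",o['q'].round(2))
E
python3 -c "
from h import *
go(.545,.211,.078)"
```

```text
t 1.85 pos [0.5451 0.2114 0.233 ] shift units [-0.01  -0.009  3.875] level turn units [-0.006 -0.029  0.   ]
F [ 0.09 -0.24 -0.4 ] M [-0.058 -0.026 -0.035] w 0.0872 gf 0.0 q [ 0.18  0.47  1.54  0.    1.13 -1.1 ]
```

jog_arm(motion=[0,0,0.9,0,0,0,-1,0,0,0.9,0,0,0,-1,0,0,0.9,0,0,0,-1,0,0,0.7,0,0,0,-1,0,0,0.4,0,0,0,-1,0,0,0.07,0,0,0,-1,0,0,0,0,0,0,-1])

```text
time: 2.72
position: [0.5463, 0.2119, 0.0794]
tool_rot: [0.144, 0.99, 0.0, 0.001]
ft_force: [0.0, 0.3, 0.0]
grip_width: 0.0869
grip_force: 0.0
```

```bash
python3 - <<'E'
from h import *
go(.545,.211,.078)
s=robot.camera("scene");t=robot.camera("top")
cv2.imwrite("pics/g1.png",np.hstack([cv2.resize(i[y-35:y+35,x-35:x+35],None,fx=5,fy=5,interpolation=3) for i,x,y in((s,318,160),(t,200,242))]))
E
```

```text
t 2.73 pos [0.5463 0.2119 0.0794] shift units [ 0.024 -0.03   0.036] level turn units [0.009 0.015 0.   ]
F [0.04 0.31 0.  ] M [-0.034 -0.042 -0.022] w 0.0869 gf 0.0 q [ 0.18  0.69  1.65  0.    0.8  -1.1 ]
```

View pics/g1.png

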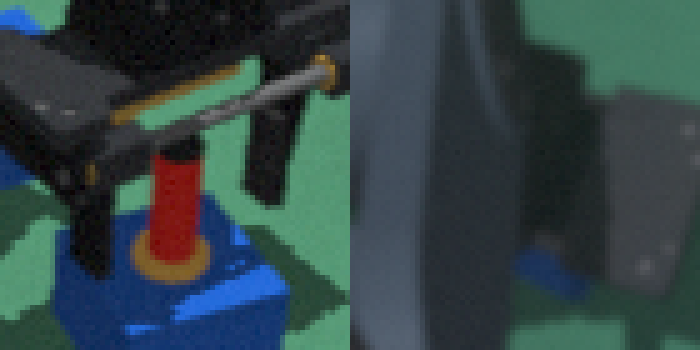

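The image shows the red handle standing between the open fingers, with the collar resting on the block. I'll close the gripper.

jog_arm(motion=[0,0,0.03,0,0,0,0,0,0,0,0,0,0,0.5,0,0,0,0,0,0,1,0,0,0,0,0,0,1,0,0,0,0,0,0,1,0,0,0,0,0,0,1,0,0,0,0,0,0,1,0,0,0,0,0,0,1,0,0,0,0,0,0,1,0,0,0,0,0,0,1], grip_force=50)

```text
time: 4.08
position: [0.546, 0.2114, 0.0775]
tool_rot: [0.144, 0.99, 0.0, 0.0]
ft_force: [1.1, 0.3, -0.5]
grip_width: 0.0214
grip_force: 50.0
```

```bash
python3 -c "
from h import *
go(.545,.211,.153)"
```

```text
t 4.08 pos [0.546  0.2114 0.0775] shift units [ 0.02  -0.017 -1.887] level turn units [0.001 0.001 0.   ]
F [ 1.05  0.28 -0.53] M [ 0.073 -0.008  0.008] w 0.0214 gf 50.0 q [ 0.18  0.69  1.65  0.    0.8  -1.1 ]
```

jog_arm(motion=[0,0,-0.2,0,0,0,1,0,0,-0.5,0,0,0,1,0,0,-0.7,0,0,0,1,0,0,-0.7,0,0,0,1,0,0,-0.6,0,0,0,1,0,0,-0.3,0,0,0,1,0,0,0,0,0,0,1,0,0,0,0,0,0,1])

```text
time: 5.08
position: [0.5451, 0.2112, 0.1966]
tool_rot: [0.144, 0.99, -0.0, -0.001]
ft_force: [0.7, -0.1, -2.0]
grip_width: 0.0213
grip_force: 50.0
```

```bash
python3 - <<'E'
from h import *
print(tri((178.68,256.97),(368.12,263.2)))
go(.4985,-.155,.19)
E
```

```text
(array([ 0.49794406, -0.15494291,  0.05925907]), np.float64(0.0007947938539393793))
t 5.08 pos [0.5451 0.2112 0.1966] shift units [-1.5   -9.107  0.17 ] level turn units [-0.014 -0.028  0.   ]
F [ 0.73 -0.13 -1.97] M [ 0.005 -0.024 -0.025] w 0.0213 gf 50.0 q [ 0.18  0.52  1.57  0.    1.05 -1.1 ]
```

jog_arm(motion=[-0.06,-0.4,0,0,0,0,1,-0.11,-0.7,0,0,0,0,1,-0.145,-0.86,0,0,0,0,1,-0.145,-0.86,0,0,0,0,1,-0.145,-0.86,0,0,0,0,1,-0.145,-0.86,0,0,0,0,1,-0.145,-0.86,0,0,0,0,1,-0.145,-0.86,0,0,0,0,1,-0.145,-0.86,0,0,0,0,1,-0.145,-0.86,0,0,0,0,1,-0.11,-0.7,0,0,0,0,1,-0.07,-0.42,0,0,0,0,1])

```text
time: 6.58
position: [0.4988, -0.1565, 0.197]
tool_rot: [0.145, 0.989, 0.0, -0.001]
ft_force: [0.3, 0.5, -1.8]
grip_width: 0.0215
grip_force: 50.0
```

jog_arm(motion=[0,0,0.5,0,0,0,1,0,0,0.5,0,0,0,1,0,0,0.2,0,0,0,1,0,0,0,0,0,0,1,0,0,0,0,0,0,1])

```text
time: 7.2
position: [0.5003, -0.1548, 0.1501]
tool_rot: [0.144, 0.99, -0.0, 0.001]
ft_force: [0.1, -0.3, -1.9]
grip_width: 0.0208
grip_force: 50.0
```

```bash
python3 - <<'E'
from h import *
go(.498,-.155,.14)
s=robot.camera("scene");t=robot.camera("top");cv2.imwrite("pics/s2.png",s)
p=robot.get_obs()['position']
for dz in(-.0695,):
  for n in("scene","top"): print(n,"tip px",proj(n,p+[0,0,dz]),"handle",proj(n,p+[0,0,.0]))
cv2.imwrite("pics/f1.png",np.hstack([cv2.resize(i[y-40:y+40,x-32:x+32],None,fx=6,fy=6,interpolation=3) for i,x,y in((s,180,240),(t,368,263))]))
E
```

```text
t 7.2 pos [ 0.5003 -0.1548  0.1501] shift units [ 0.053 -0.02   0.253] level turn units [-0.004  0.017  0.   ]
F [ 0.11 -0.3  -1.87] M [ 0.005  0.03  -0.007] w 0.0208 gf 50.0 q [-0.51  0.51  1.77 -0.    0.86 -1.8 ]
scene tip px [177.61798642 249.84284573] handle [171.56719248 222.7737314 ]
top tip px [369.88882655 261.46764037] handle [377.10542279 259.61945131]
```

View pics/f1.png

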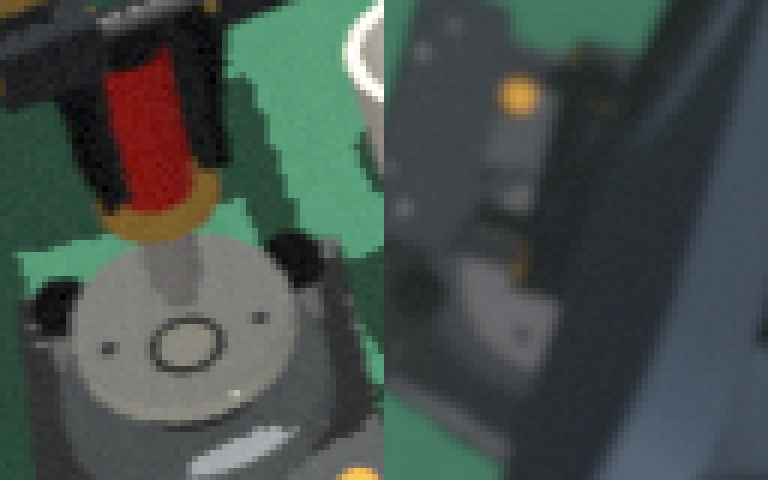

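```bash
python3 - <<'E'
from h import *
p=robot.get_obs()['position']
for f,P,(x0,x1,y0,y1) in(("scene0",np.array([.545,.211,.0775]),(305,330,150,185)),("s2",p,(155,195,205,240))):
    im=cv2.imread(f"pics/{f}.png").astype(float);sub=im[y0:y1,x0:x1]
    w=np.clip(sub[...,2]-1.6*sub[...,1]-20,0,None)*(sub[...,2]>2.2*sub[...,1])
    W=w>0;ys=[];xs=[]
    for i in range(W.shape[0]):
        j=np.where(W[i])[0]
        if len(j)>=6: ys.append(i+y0);xs.append(j.mean()+x0)
    ys=np.array(ys);xs=np.array(xs);k=slice(3,-4)
    c=np.polyfit(ys[k],xs[k],1)
    a,b=proj("scene",P+[0,0,.03]),proj("scene",P-[0,0,.02])
    print(f,len(ys),"slope",c[0].round(3),"pred",((b-a)[0]/(b-a)[1]).round(3),"x at yTCP",np.polyval(c,proj("scene",P)[1]).round(2),proj("scene",P).round(2), "resid",np.std(xs[k]-np.polyval(c,ys[k])).round(2))
E
```

```text
scene0 19 slope -0.122 pred -0.086 x at yTCP 317.27 [317.09 167.41] resid 0.17
s2 24 slope 0.207 pred 0.224 x at yTCP 172.75 [171.57 222.77] resid 0.26
```

jog_arm(motion=[0.04,-0.01,0.1,0,0,0,1,0,0,0.15,0,0,0,1,0,0,0.05,0,0,0,1,0,0,0,0,0,0,1,0,0,0,0,0,0,1])

```text
time: 7.92
position: [0.4982, -0.1547, 0.1375]
tool_rot: [0.144, 0.99, -0.0, 0.0]
ft_force: [0.0, 0.5, -2.7]
grip_width: 0.0213
grip_force: 50.0
```

```bash
python3 - <<'E'
from h import *
go(.498,-.155,.13)
s=robot.camera("scene");cv2.imwrite("pics/s3.png",s)
go(.498,-.155,.13)
p=robot.get_obs()['position'];print(proj("scene",p-[0,0,.0695]),proj("scene",np.array([.498,-.155,.0593])))
cv2.imwrite("pics/f2.png",cv2.resize(s[210:280,140:220],None,fx=8,fy=8,interpolation=3))
E
```

```text
t 7.92 pos [ 0.4982 -0.1547  0.1375] shift units [ 0.004 -0.009  0.188] level turn units [-0.     0.001  0.   ]
F [ 0.02  0.49 -2.72] M [ 0.027 -0.014 -0.062] w 0.0213 gf 50.0 q [-0.52  0.53  1.78 -0.    0.83 -1.8 ]
t 7.97 pos [ 0.4983 -0.1547  0.1376] shift units [ 0.004 -0.009  0.191] level turn units [-0.001  0.004  0.   ]
F [-0.66  0.04 -2.68] M [ 0.017  0.044 -0.02 ] w 0.021 gf 50.0 q [-0.52  0.53  1.78 -0.    0.83 -1.8 ]
[177.97620982 253.83506595] [178.45344825 257.00015399]
```

View pics/f2.png

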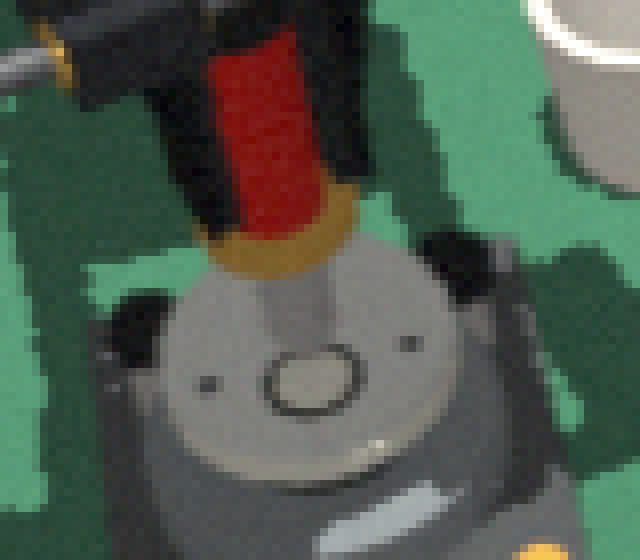

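The tip at crop (303,350) is heading for the ring centre at (313,381), in line with the prediction. I'll press down in small steps.

jog_arm(motion=[0,0,0.05,0,0,0,1,0,0,0.05,0,0,0,1,0,0,0,0,0,0,1])

```text
time: 8.35
position: [0.498, -0.1545, 0.1333]
tool_rot: [0.144, 0.99, 0.0, -0.0]
ft_force: [0.4, -0.2, -1.4]
grip_width: 0.0213
grip_force: 50.0
```

jog_arm(motion=[0,0,0.025,0,0,0,1,0,0,0,0,0,0,1])

```text
time: 8.6
position: [0.4981, -0.1546, 0.1325]
tool_rot: [0.144, 0.99, 0.0, -0.0]
ft_force: [-0.2, 0.9, -1.9]
grip_width: 0.0211
grip_force: 50.0
```

jog_arm(motion=[0,0,0.025,0,0,0,1,0,0,0,0,0,0,1])

```text
time: 8.85
position: [0.4981, -0.1546, 0.1315]
tool_rot: [0.144, 0.99, 0.0, -0.0]
ft_force: [-0.1, -0.4, -2.0]
grip_width: 0.0211
grip_force: 50.0
```

jog_arm(motion=[0,0,0.025,0,0,0,1,0,0,0,0,0,0,1])

```text
time: 9.1
position: [0.4981, -0.1546, 0.1305]
tool_rot: [0.144, 0.99, 0.0, -0.0]
ft_force: [0.9, -0.8, -1.9]
grip_width: 0.0212
grip_force: 50.0
```

jog_arm(motion=[0,0,0.025,0,0,0,1,0,0,0,0,0,0,1])

```text
time: 9.35
position: [0.4981, -0.1546, 0.1295]
tool_rot: [0.144, 0.99, 0.0, -0.0]
ft_force: [-0.6, 0.0, -1.8]
grip_width: 0.0212
grip_force: 50.0
```

jog_arm(motion=[0,0,0.025,0,0,0,1,0,0,0,0,0,0,1])

```text
time: 9.6
position: [0.4981, -0.1546, 0.1285]
tool_rot: [0.144, 0.99, 0.0, -0.0]
ft_force: [-0.4, 0.0, -2.2]
grip_width: 0.0211
grip_force: 50.0
```

jog_arm(motion=[0,0,0.025,0,0,0,1,0,0,0,0,0,0,1])

```text
time: 9.85
position: [0.4982, -0.1547, 0.1277]
tool_rot: [0.144, 0.99, -0.0, 0.0]
ft_force: [0.0, 0.3, -0.8]
grip_width: 0.0212
grip_force: 50.0
```

jog_arm(motion=[0,0,0.025,0,0,0,1,0,0,0,0,0,0,1])

```text
time: 10.1
position: [0.4983, -0.1547, 0.127]
tool_rot: [0.144, 0.99, -0.0, 0.0]
ft_force: [0.0, -0.7, 3.2]
grip_width: 0.0213
grip_force: 50.0
```

```bash
python3 - <<'E'
from h import *
go(.498,-.155,.13)
s=robot.camera("scene")
cv2.imwrite("pics/f3.png",cv2.resize(s[225:275,150:210],None,fx=10,fy=10,interpolation=2))
E
```

```text
t 10.1 pos [ 0.4983 -0.1547  0.127 ] shift units [ 0.005 -0.01  -0.076] level turn units [-0.002  0.007  0.   ]
F [ 0.02 -0.68  3.23] M [0.127 0.155 0.028] w 0.0213 gf 50.0 q [-0.52  0.55  1.79 -0.    0.8  -1.8 ]
```

View pics/f3.png

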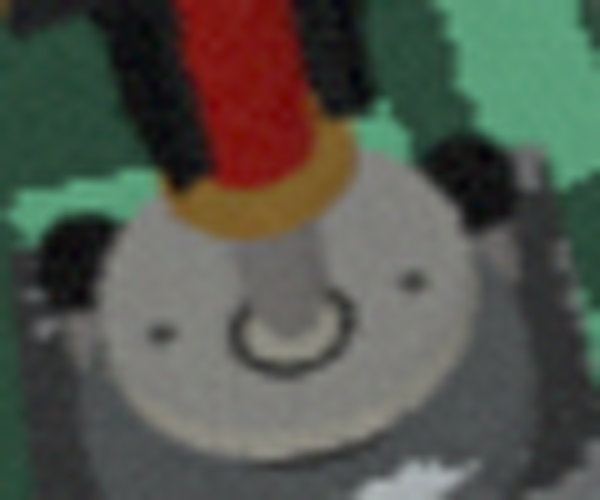

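The tip is touching inside the ring. Its front edge is at crop y≈335 and the ring centre is at (291,332), so it sits slightly towards the back. I'll measure the profile.

```bash
python3 - <<'E'
from h import *
s=np.mean([robot.camera("scene").astype(float).mean(2) for _ in range(4)],0)
print("cols 173..184, rows 248..264");print(s[248:265,173:185].astype(int))
P=[np.array([.4982,-.1547,.0578])]
c=P[0]; d=np.array([.647,-.763,0])
print("exp centre",proj("scene",c),"front face edge",proj("scene",c+.005*d),"ring inner/outer front",proj("scene",c+.009*d),proj("scene",c+.0115*d))
E
```

```text
cols 173..184, rows 248..264
[[ 90  90  90  92  93  98 100  98 102 120 128 128]
 [111 103 103 105 103 102 100  96 101 115 126 127]
 [108 103 103 104 106 104 103  96 100 114 127 127]
 [118 103 102 105 102 102 100  98  94 105 127 128]
 [118 104 102 105 104 102 102  97  95 104 125 129]
 [122 109 103 106 104 103 103 100  93  92 105 123]
 [120 107 103 105 104 103 101  99  96  80  60  94]
 [111  86  99 102 105 104 102  99 100 100  78  56]
 [ 85  66  99 105 104 105 101 100 104 123 112  63]
 [ 60  84 126 117 103 100 101  99 108 129 115  57]
 [ 65  94 133 130 119 108 106 118 129 133 112  68]
 [ 67  80 131 135 134 132 131 133 132 117  73  80]
 [ 84  57  98 130 130 132 132 129 116  76  69 105]
 [117  84  49  56  69  80  75  61  67  92 118 127]
 [124 123 112  92  75  73  76  93 120 123 126 126]
 [126 125 127 125 122 123 122 123 129 126 126 126]
 [126 127 126 127 126 125 122 124 127 125 125 123]]
exp centre [178.76812571 257.48907602] front face edge [178.3256603  259.55818851] ring inner/outer front [177.968801  261.2269789] [177.74444718 262.27613048]
```

jog_arm(motion=[0,0,-0.1,0,0,0,1,0,0,0,0,0,0,1,-0.042,-0.027,0,0,0,0,1,0,0,0,0,0,0,1,0,0,0.05,0,0,0,1,0,0,0.05,0,0,0,1,0,0,0,0,0,0,1])

```text
time: 11.22
position: [0.4995, -0.1562, 0.1269]
tool_rot: [0.144, 0.99, -0.0, 0.0]
ft_force: [-0.6, 0.3, 4.4]
grip_width: 0.021
grip_force: 50.0
```

```bash
python3 - <<'E'
from h import *
go(.498,-.155,.13)
s=robot.camera("scene").astype(float).mean(2)
print(s[254:264,173:185].astype(int));go(.498,-.155,.13)
E
```

```text
t 11.22 pos [ 0.4995 -0.1562  0.1269] shift units [ 0.045  0.017 -0.077] level turn units [-0.002  0.003  0.   ]
F [-0.62  0.33  4.44] M [0.081 0.221 0.024] w 0.021 gf 50.0 q [-0.52  0.55  1.78 -0.    0.81 -1.8 ]
[[119 105 102 104 102 100 103  99  97  84  61  93]
 [113  93 103 103 101 103 102 101 101 104  84  56]
 [ 86  66 102 102 105 100  96 104 107 125 113  60]
 [ 55  81 115 108 106 104 102  97 106 127 112  56]
 [ 64  95 127 115 104 103  97 104 122 133 110  70]
 [ 66  83 131 130 122 113 118 125 131 117  78  86]
 [ 85  54  99 127 130 131 130 128 115  74  69 107]
 [115  85  55  60  69  78  74  65  66  91 120 125]
 [125 124 114  92  76  75  77  94 119 125 127 126]
 [125 126 125 124 125 122 118 124 128 127 125 128]]
t 11.28 pos [ 0.4995 -0.1562  0.1269] shift units [ 0.045  0.017 -0.077] level turn units [-0.002  0.004  0.   ]
F [-0.69  0.05  4.25] M [0.057 0.205 0.043] w 0.0212 gf 50.0 q [-0.52  0.55  1.78 -0.    0.8  -1.8 ]
```

jog_arm(motion=[0,0,0.03,0,0,0,1,0,0,0,0,0,0,1])

```text
time: 11.52
position: [0.4996, -0.1562, 0.1261]
tool_rot: [0.144, 0.99, -0.0, 0.0]
ft_force: [-0.9, 1.3, 7.4]
grip_width: 0.021
grip_force: 50.0
```

jog_arm(motion=[0,0,0.023,0,0,0,1,0,0,0,0,0,0,1,0,0,0,0,0,0,1])

```text
time: 11.9
position: [0.4997, -0.1562, 0.1256]
tool_rot: [0.144, 0.99, -0.0, 0.0]
ft_force: [-2.1, 0.2, 10.7]
grip_width: 0.0213
grip_force: 50.0
```

jog_arm(motion=[0,0,0,0,0,0,1,0,0,0,0,0,0,1])

```text
time: 12.15
position: [0.4997, -0.1562, 0.1257]
tool_rot: [0.144, 0.99, -0.0, 0.0]
ft_force: [-1.7, 1.1, 9.7]
grip_width: 0.0211
grip_force: 50.0
```

jog_arm(motion=[0,0,0,0,0,0,1,0,0,0,0,0,0,1])

```text
time: 12.4
position: [0.4997, -0.1562, 0.1257]
tool_rot: [0.144, 0.99, -0.0, 0.0]
ft_force: [-2.1, 1.2, 10.0]
grip_width: 0.0214
grip_force: 50.0
```

jog_arm(motion=[0,0,0,0,0,0,1,0,0,0,0,0,0,1,0,0,0,0,0,0,1,0,0,0,0,0,0,1,0,0,0,0,0,0,1,0,0,0,0,0,0,1,0,0,0,0,0,0,1,0,0,0,0,0,0,1,0,0,0,0,0,0,1,0,0,0,0,0,0,1,0,0,0,0,0,0,1,0,0,0,0,0,0,1])

```text
time: 13.9
position: [0.4997, -0.1563, 0.1257]
tool_rot: [0.144, 0.99, -0.0, 0.0]
ft_force: [-1.8, 0.9, 10.2]
grip_width: 0.0211
grip_force: 50.0
```

jog_arm(motion=[0,0,-0.03,0,0,0,1,0,0,-0.05,0,0,0,1,0,0,-0.1,0,0,0,1,0,0,-0.3,0,0,0,1,0,0,-0.6,0,0,0,1,0,0,-0.5,0,0,0,1,0,0,-0.2,0,0,0,1,0,0,0,0,0,0,1,0,0,0,0,0,0,1])

```text
time: 15.02
position: [0.4989, -0.1558, 0.1949]
tool_rot: [0.144, 0.99, 0.0, -0.001]
ft_force: [-0.4, 0.5, -2.0]
grip_width: 0.0211
grip_force: 50.0
```

```bash
python3 - <<'E'
from h import *
go(.546,.2114,.19)
s=robot.camera("scene");cv2.imwrite("pics/s4.png",s)
p=robot.get_obs()['position'];print(proj("scene",p-[0,0,.0695]),proj("scene",p),proj("scene",p-[0,0,.0275]))
cv2.imwrite("pics/f4.png",cv2.resize(s[190:270,140:210],None,fx=7,fy=7,interpolation=3))
E
```

```text
t 15.03 pos [ 0.4989 -0.1558  0.1949] shift units [1.495 9.134 0.13 ] level turn units [ 0.006 -0.023  0.   ]
F [-0.45  0.5  -1.96] M [ 0.01  -0.028 -0.003] w 0.0211 gf 50.0 q [-0.52  0.44  1.73  0.    0.97 -1.8 ]
[172.85069801 232.80689885] [166.22972922 203.47051313] [168.95146272 215.53005099]
```

View pics/f4.png

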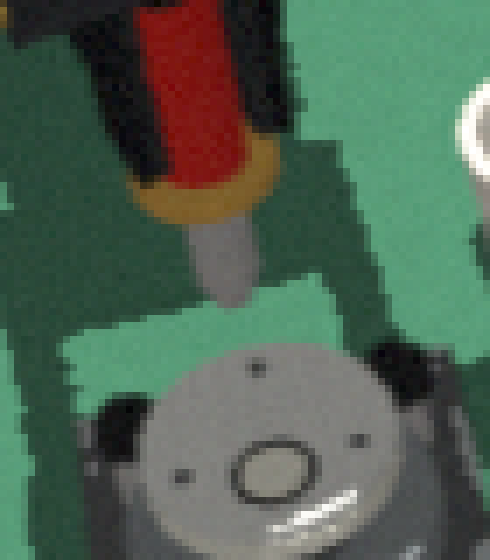

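Clean lift; the punch is still straight and the mark position is undisturbed. Now back to the holder, reversing the path.

jog_arm(motion=[0.06,0.4,0,0,0,0,1,0.11,0.7,0,0,0,0,1,0.145,0.86,0,0,0,0,1,0.145,0.86,0,0,0,0,1,0.145,0.86,0,0,0,0,1,0.145,0.86,0,0,0,0,1,0.145,0.86,0,0,0,0,1,0.145,0.86,0,0,0,0,1,0.145,0.86,0,0,0,0,1,0.145,0.86,0,0,0,0,1,0.11,0.7,0,0,0,0,1,0.07,0.43,0,0,0,0,1])

```text
time: 16.58
position: [0.5448, 0.2125, 0.1951]
tool_rot: [0.143, 0.99, -0.0, -0.001]
ft_force: [-0.2, 0.1, -2.2]
grip_width: 0.0213
grip_force: 50.0
```

jog_arm(motion=[0,0,0.3,0,0,0,1,0,0,0.5,0,0,0,1,0,0,0.3,0,0,0,1,0,0,0,0,0,0,1,0,0,0,0,0,0,1])

```text
time: 17.2
position: [0.5461, 0.2099, 0.1519]
tool_rot: [0.145, 0.989, 0.0, 0.0]
ft_force: [0.2, 1.3, -1.3]
grip_width: 0.0213
grip_force: 50.0
```

```bash
python3 - <<'E'
from h import *
go(.546,.2114,.0775)
s=robot.camera("scene");go(.546,.2114,.0775)
cv2.imwrite("pics/g4.png",cv2.resize(s[125:205,285:355],None,fx=7,fy=7,interpolation=3))
p=robot.get_obs()['position'];print(proj("scene",p-[0,0,.0695]), proj("scene",np.array([.5455,.211,.05])))
E
```

```text
t 17.2 pos [0.5461 0.2099 0.1519] shift units [0.014 0.034 1.86 ] level turn units [0.003 0.008 0.   ]
F [ 0.18  1.28 -1.26] M [-0.014  0.008 -0.017] w 0.0213 gf 50.0 q [ 0.18  0.58  1.61 -0.    0.95 -1.1 ]
t 17.25 pos [0.5463 0.2101 0.1522] shift units [0.019 0.029 1.868] level turn units [0.008 0.016 0.   ]
F [ 1.01  0.58 -0.82] M [ 0.003 -0.045 -0.001] w 0.0213 gf 50.0 q [ 0.18  0.58  1.61 -0.    0.95 -1.1 ]
[317.4740922  165.98377456] [316.43986741 177.0683921 ]
```

View pics/g4.png

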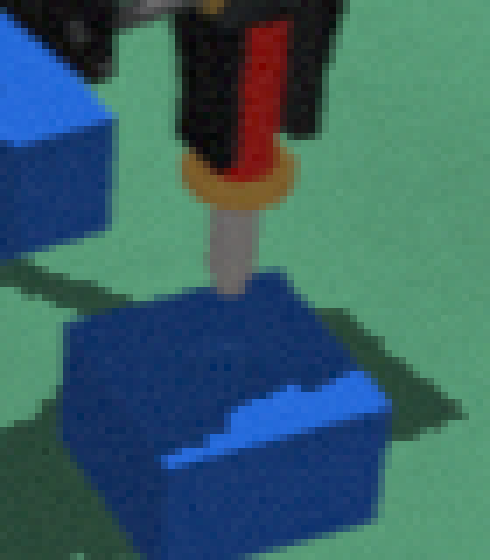

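The tip at (317.5,166.9) hangs over the block's top centre at about (317,177), as predicted. Descending.

jog_arm(motion=[0.01,0.025,0.3,0,0,0,1,0,0,0.3,0,0,0,1,0,0,0.15,0,0,0,1,0,0,0.15,0,0,0,1])

```text
time: 17.75
position: [0.5455, 0.2114, 0.1149]
tool_rot: [0.144, 0.99, -0.0, -0.0]
ft_force: [1.1, -0.2, -2.0]
grip_width: 0.0216
grip_force: 50.0
```

jog_arm(motion=[0,0,0.15,0,0,0,1,0,0,0.15,0,0,0,1,0,0,0.15,0,0,0,1])

```text
time: 18.12
position: [0.5457, 0.2114, 0.0973]
tool_rot: [0.144, 0.99, 0.0, 0.0]
ft_force: [-0.5, -0.1, -1.2]
grip_width: 0.0211
grip_force: 50.0
```

jog_arm(motion=[0,0,0.15,0,0,0,1,0,0,0.15,0,0,0,1,0,0,0.07,0,0,0,1,0,0,0,0,0,0,1])

```text
time: 18.62
position: [0.5455, 0.2114, 0.0826]
tool_rot: [0.144, 0.99, -0.0, -0.0]
ft_force: [0.0, -0.2, -2.1]
grip_width: 0.0211
grip_force: 50.0
```

Free descent, with about 5 mm to go.

jog_arm(motion=[0,0,0.05,0,0,0,1,0,0,0.05,0,0,0,1,0,0,0,0,0,0,1])

```text
time: 19.0
position: [0.5455, 0.2114, 0.0787]
tool_rot: [0.144, 0.99, -0.0, -0.0]
ft_force: [-0.5, -0.1, -2.1]
grip_width: 0.0213
grip_force: 50.0
```

jog_arm(motion=[0,0,0.02,0,0,0,1,0,0,0,0,0,0,1])

```text
time: 19.25
position: [0.5456, 0.2114, 0.078]
tool_rot: [0.144, 0.99, -0.0, -0.0]
ft_force: [-0.3, 0.8, -1.6]
grip_width: 0.0213
grip_force: 50.0
```

jog_arm(motion=[0,0,0.015,0,0,0,1,0,0,0,0,0,0,1])

```text
time: 19.5
position: [0.5457, 0.2114, 0.0775]
tool_rot: [0.144, 0.99, 0.0, 0.0]
ft_force: [0.4, -0.4, -0.8]
grip_width: 0.0211
grip_force: 50.0
```

jog_arm(motion=[0,0,0.01,0,0,0,1,0,0,0,0,0,0,1])

```text
time: 19.75
position: [0.5457, 0.2114, 0.0775]
tool_rot: [0.144, 0.99, 0.0, 0.0]
ft_force: [-1.3, -0.6, 3.0]
grip_width: 0.0211
grip_force: 50.0
```

Seated. I'll release, rise straight up and check.

jog_arm(motion=[0,0,-0.01,0,0,0,0.4,0,0,0,0,0,0,0,0,0,0,0,0,0,-0.5,0,0,0,0,0,0,-1,0,0,0,0,0,0,-1,0,0,0,0,0,0,-1,0,0,0,0,0,0,-1])

```text
time: 20.62
position: [0.5456, 0.2114, 0.0774]
tool_rot: [0.144, 0.99, -0.0, -0.0]
ft_force: [-0.2, -0.7, 0.0]
grip_width: 0.0782
grip_force: 0.0
```

jog_arm(motion=[0,0,-0.3,0,0,0,-1,0,0,-0.6,0,0,0,-1,0,0,-0.9,0,0,0,-1,0,0,-0.9,0,0,0,-1,0,0,-0.9,0,0,0,-1,0,0,-0.5,0,0,0,-1,0,0,0,0,0,0,-1,0,0,0,0,0,0,-1,0,0,0,0,0,0,-1])

```text
time: 21.75
position: [0.5448, 0.2112, 0.2402]
tool_rot: [0.144, 0.99, -0.0, -0.001]
ft_force: [-0.2, 0.1, 1.5]
grip_width: 0.087
grip_force: 0.0
```

```bash
python3 - <<'E'
from h import *
go(.546,.2114,.2)
s=robot.camera("scene");cv2.imwrite("pics/end.png",s)
E
```

```text
t 21.75 pos [0.5448 0.2112 0.2402] shift units [-0.031  0.014  1.004] level turn units [-0.018 -0.035  0.   ]
F [-0.15  0.06  1.45] M [-0.007  0.002 -0.01 ] w 0.087 gf 0.0 q [ 0.18  0.47  1.53 -0.    1.15 -1.1 ]
```

View pics/end.png

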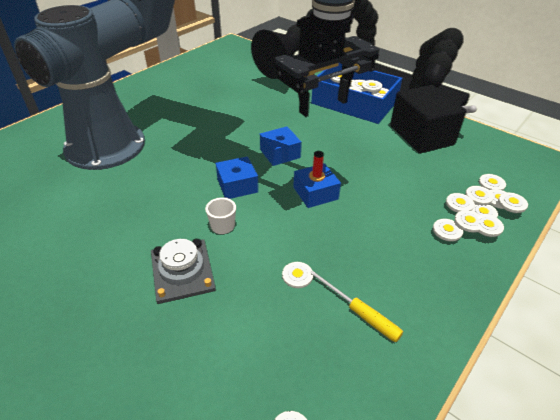

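The punch stands fully down in its holder at (318,165), the same as at the start. The pot, spare lamp and screwdriver haven't moved.

```bash
python3 -c "
from rig import robot
print(robot.hand_in())"
```

```text
the job is handed in; nothing more can be done
None
```

I pressed the punch inside the ring at about 12 N for about 2 s, lifted it straight off, put it back fully down in its holder and let go; the job is handed in at about 22 s, but no verdict came back. Before that press I touched the lamp once at about 5 N and lifted clear to move the tip 2 mm towards the ring's centre.

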